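# Swing the boom microscope over the clamped phone board

### The arm

A 7-joint arm with a two-finger parallel gripper is mounted at the origin on the work surface. World frame = base frame: x ahead of the robot, y to its left, z up, the work surface at z = 0. Lengths are in m, angles in rad, forces in N, time in s.
With the tool pointing down it reaches from about 0.425 to 0.925 m from the base axis. Payload 6.8 kg.
Tool frame: the origin (TCP) lies at the very end of the fingers, on their centre line; the grasp point (between the pads) lies 19 mm behind it (grip_point_offset is the distance from the TCP to the grasp point, in m); z points along the fingers, y is the line along which they close (so a half turn about z gives the same grasp; the last joint's range is limited). The gripper opens to 85 mm and grips with 20 to 120 N. Pads are 22 mm wide; open, the fingers measure 114 mm over their backs; the gripper's body (76 mm by 85 mm) begins 54 mm behind the grasp point. The pads swing forward as they close: fully open they stand 13 mm farther back than shut.
Start: joints at [1.24, 0.477, 0.022, 1.555, -0.011, 1.109, -0.083], TCP at [0.149, -0.658, 0.231] pointing down, gripper open.
Joint ranges: [-2.96, 2.96], [-0.34, 2.1], [-1.41, 1.46], [0.24, 2.44], [-1.37, 4.51], [0.17, 1.92], [-2.96, 2.96]. Speed limits (rad/s): [2.39, 2.39, 3.14, 3.14, 3.14, 3.14, 3.14].

### API

Orientations are given as a unit quaternion [w, x, y, z].
In Python, from station import * gives the robot as it stands.
- The arm moves only by the tool carry_out, never from a script. Its argument "rows" is text: rows parted by semicolons, each of 4 numbers parted by spaces: the shift along the world's x, y, z in mm, then the turn about the world's z in degrees. In form: dx dy dz yaw; .... A call has 1 to 10 rows; each row shifts and turns the commanded pose from where the row before left it; what a row does not reach is not made up. A row lasts 1/8 s, in which the tool goes at most 62.5 mm and 10.7 degrees, less where a joint would pass 70% of its speed; a pose out of reach is approached as far as the arm can. A call is refused whole if a number of a shift passes 62.5 or a number of a turn 10.7, either way. A call with a gripper value outside its range is refused whole. "claw" is the finger opening in mm, from 0 to 85.4, set as the call begins (left out, the last holds). The fingers move at their own pace and stop on an object; "force" is the grip in N (left out, the last holds). Time passes only in rows, so rows that do not move let the fingers close. It gives the time, the measured TCP pose, the force, the opening and the grip force at its end, in the units of the state.
- get_obs(): the state, without advancing time (a new reading comes with each control period).
- read_camera(name): name is "side" or "top"; returns a dict with "img" (480x640x3 uint8, blue, green, red), "fov_y" (degrees; the focal length in pixels is half the picture's height over the tangent of half this angle, whatever the lens; pixels are square), "cx", "cy" (the principal point, pixels), "distortion" ([k1, k2, p1, p2, k3] as OpenCV has them; the pictures are not rectified), "world_to_cam" (4x4, takes a point from world to camera coordinates). Camera axes: x right, y up, looking along -z (the intrinsics and any distortion apply to the point x, -y, -z); pixel columns grow to the right and rows downward; lengths in m; the calibration is good to about 2 mm. A picture is of the moment at which its call begins. There is no depth.
- hand_in(): hands the job in; it is judged then, once.
Trained networks look in the newest picture that a camera, given by its name, has taken for a name from the list of things; names that differ only in an ending like _2 or _b are one class to them, and where a whole thing is asked for, a point or a joint stands for the part that bears it (a point fixed in the world has none). Each returns a list of dicts, best first, with "confidence" (0 to 1); they miss things now and then, are a little off and sometimes report something else, mostly with a low value. They report only what shows in the picture. A call takes as long as a camera call.
- recognise(camera, thing): "centre" ([column, row] in pixels, amid what is visible of it).
- outline_of(camera, thing): "pixels" (480x640 bool, what is visible of it) and "centre" ([column, row] in pixels, amid what is visible of it).
- place_of(camera, thing): "centre" ([column, row] in pixels: a listed point, or the origin of a listed thing).
The state is a dict: "t": time; "q": joint angles; "joint_vel": joint speeds; "joint_torque": joint torques, N m; "eef_pos": TCP position; "tool_rot": TCP orientation; "contact_force": force on the tool from outside, world axes, zero at the start; "torque": the same for the moment, N m; "gripper_width": opening from 0.0 (shut) to 1.0 (fully open); "grasp_force": force on a finger pad.
Only numpy, scipy, OpenCV 4.12 (cv2) and the standard library are available. Lean on these libraries where they do the work, as an engineer would, in place of code of your own. Each camera call takes 0.05 s, during which the arm holds its last target. There are 200 camera calls.

### The job

Swing the heavy boom microscope round on its free-running post until its lens is above the middle of the green phone board, and bring it to a complete standstill there, so that it stays put once you have let go of it for a few seconds. Move it gently and only by its two orange spring bumpers, never by the housing or the boom, do not let it reach its end stops, and leave the board, the jar, the tray and the screwdriver where they are.

Things in the scene. Friction and masses are not known exactly. Their poses are not given: they have to be found in the camera images.
- boom: The swinging boom with its microscope. Origin at table height under the lens; own +x points at the post axis, 360 mm away. Its yaw minus that of zero is the boom angle; growing swings the head to the robot's right (-y). Starts at rest at -0.7 to -0.4. Inertia about the post 0.28 kg m2 nominal, damping only 0.015 N m s/rad, dry friction 0.0003 N m: it coasts for many seconds.
- zero (a point): Fixed point of the stand on the table, 360 mm before the vertical post axis; its +x points at the axis. With the boom at angle 0 the lens is right above it. End stops at boom angles -0.95 and 0.95; stay within 0.9 either way, and under 0.6 rad/s. Where the stand is (60 mm in x, 100 mm in y) and its yaw (up to 0.08 rad) differ from case to case.
- lens (a point): Centre of the microscope's lens, the lowest point of the head, 90 mm above the table and 360 mm from the post axis.
- board (a point): Centre of the top of the green phone board (142 mm radial from the post, 80 mm along the lens's circle), clamped in an aluminium holder with orange mat on a low friction-locked arm about the same post, not to be shifted, 25 mm above the table, 360 mm from the post axis (along the point's own +x), so the lens passes right over it. It lies at boom angles of about 0.18 to 0.55.
- scope_head (a point): Teal housing and boom beam, 3.2 kg nominal (+-30 percent; solids boom_c0 to c4), push under 2 N. Site: centre of the housing top. Housing 305 to 415 mm from the axis, 100 mm wide, z 120 to 230 mm; black lens tube (diameter 64) to z 90. Beam 100 mm wide, z 165 to 215. White camera cube on it, 165 to 235 mm from the axis, top with plug z 282. Too wide to straddle or grip.
- bumper_left: Orange half-round bumper on the head's +y side (at boom angle 0): push it to make the boom angle grow. Level radial bar of 60 mm diameter, 100 mm long, 30 mm proud of the housing. Spring 100 N/m, 24 mm travel, almost undamped: it throws back what hits it. Origin: middle of its outermost line, 360 mm from the post axis, 80 mm off the boom's centre line, z 180. Push with 12 N at most.
- bumper_right: The same bumper on the head's -y side: push it to make the boom angle fall, that is to brake a growing swing (no other brake can be used). Same size, spring and limit of 12 N; origin likewise at the middle of its outermost line.
- flux_jar: White jar with orange cap, 48 mm diameter, 50 mm tall, standing on the table, to be left alone. Origin: centre of its underside.
- parts_tray: White open tray 100 x 140 x 30 mm on the table, to be left alone. Origin: centre of its underside.
- driver: Screwdriver lying on the table, under 40 mm high, to be left alone. Its origin lies on the table under the tool.

How it is judged:
By the outcome, as a careful person would: the job done as asked, in the order asked, and still so for the second after the job is handed in, with the robot touching nothing.
It also fails if it takes over 43 s, if anything falls off the work surface, if the arm or the gripper's body presses on something with over 40 N, if the wrist force passes 120 N, or if a joint passes its speed limit or range.

## Working session

There is one attempt and no reset: what is moved stays moved. The work goes in short steps, Python scripts to look and compute and a tool call to move; the robot and the scene stay as the last step left them, time stands still between calls to the robot, and variables do not carry over. Pictures are saved under pics/ and viewed, at most 10 in all, crops included, and the job is handed in when it is done.

Besides the shell and the picture viewer there is one more tool, called after "Call:" in YAML: its name, and indented under it one key for each argument. carry_out: Moves the arm, as the interface text tells. Its arguments: {"type":"object","properties":{"rows":{"type":"string"},"claw":{"type":"number"},"force":{"type":"number"}},"required":["rows"]}

```bash
mkdir -p pics
cat > h.py <<'E'
from station import *
import numpy as np, cv2
from scipy.optimize import least_squares
def cam(n):
    c=read_camera(n); f=240/np.tan(np.radians(c["fov_y"])/2)
    c["K"]=np.array([[f,0,c["cx"]],[0,f,c["cy"]],[0,0,1.]]); c["d"]=np.array(c["distortion"],float); c["T"]=np.array(c["world_to_cam"]); return c
def proj(c,P):
    P=np.atleast_2d(P); p=P@c["T"][:3,:3].T+c["T"][:3,3]; p=p*[1,-1,-1]
    return cv2.projectPoints(p,np.zeros(3),np.zeros(3),c["K"],c["d"])[0][:,0]
def at_z(c,uv,z):
    u=cv2.undistortPoints(np.array([[uv]],float),c["K"],c["d"])[0,0]
    R=c["T"][:3,:3];o=-R.T@c["T"][:3,3]; d=R.T@np.array([u[0],-u[1],-1]); return o+d*(z-o[2])/d[2]
E
cat > a.py <<'E'
from h import *
o=get_obs(); print(o["t"],o["eef_pos"],o["tool_rot"],o["contact_force"])
Z=dict(boom=0,zero=0,lens=.09,board=.025,scope_head=.23,bumper_left=.18,bumper_right=.18,flux_jar=0,parts_tray=0,driver=0)
for n in ("side","top"):
    c=cam(n); cv2.imwrite(f"pics/{n}0.png",c["img"])
    R=c["T"][:3,:3];print(n,"cam at",-R.T@c["T"][:3,3])
    for k,z in Z.items():
        for r in place_of(n,k)[:2]: print(n,k,round(r["confidence"],2),np.round(r["centre"],1),np.round(at_z(c,r["centre"],z),4))
E
python3 a.py
```

```text
0.0 [ 0.14903035 -0.65776645  0.23035407] [-8.60763470e-04  9.93797951e-01  1.11197416e-01 -1.61400967e-04] [ 0.003623   -0.15255759 -0.35482322]
side cam at [0.77160743 0.02630172 1.14037886]
side zero 0.81 [319.7 256.1] [0.464  0.0162 0.    ]
side board 0.68 [294.4 249.2] [ 0.4562 -0.0454  0.025 ]
side scope_head 0.85 [395.9 239.3] [0.4848 0.1677 0.23  ]
side bumper_left 0.71 [427.6 262.4] [0.516  0.2407 0.18  ]
side bumper_right 0.6 [359.1 226.9] [0.4451 0.098  0.18  ]
side flux_jar 0.5 [436.7 246.3] [0.4259 0.3043 0.    ]
side parts_tray 0.56 [173.4 220.9] [ 0.3888 -0.3566  0.    ]
side driver 0.86 [464.3 291. ] [0.5353 0.3678 0.    ]
top cam at [0.2368248  0.00733342 1.3799657 ]
top boom 0.64 [262.2 239. ] [0.484  0.1772 0.    ]
top zero 0.58 [315.7 248.8] [0.457  0.0258 0.    ]
top board 0.79 [342.3 245.4] [ 0.4629 -0.048   0.025 ]
top scope_head 0.89 [253.1 225.1] [0.4761 0.1714 0.23  ]
top bumper_left 0.52 [225.9 216.4] [0.5081 0.2468 0.18  ]
top bumper_left 0.2 [262.7 241.2] [0.4463 0.1537 0.18  ]
top flux_jar 0.74 [263.2 239.6] [0.4823 0.1744 0.    ]
top flux_jar 0.73 [217.2 256.1] [0.4344 0.3025 0.    ]
top parts_tray 0.83 [453.6 272.7] [ 0.3916 -0.3605  0.    ]
top driver 0.62 [195.2 220.2] [0.5372 0.3699 0.    ]
```

View pics/side0.png

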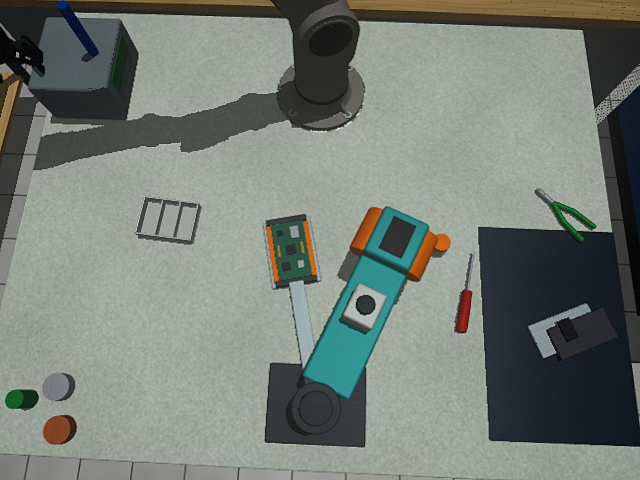

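View pics/top0.png

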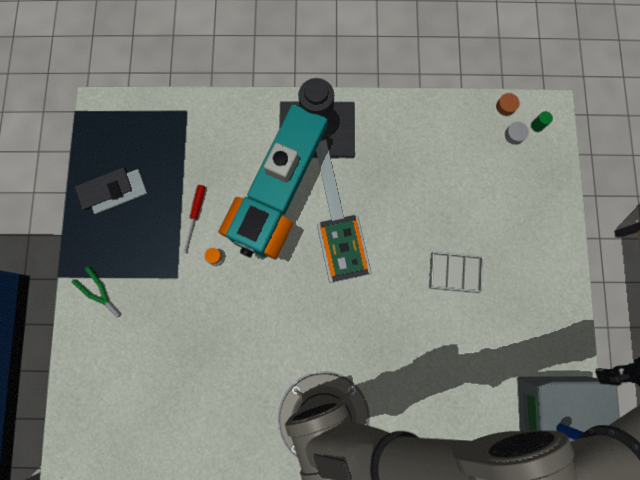

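Both views show the teal head at side (395,240) and top (253,225), with the board at side (293,250) and top (343,247). The jar sits close outside the left bumper and is only 50 mm tall. Next I fit the geometry while moving to the left bumper.

```bash
cat > fit.py <<'E'
from h import *
import sys
# params: ax, ay, boom yaw, board yaw, zero yaw
def pts(p):
    A=np.array([p[0],p[1]]); 
    def P(y,r,s,z): x=np.array([np.cos(y),np.sin(y)]); n=np.array([-x[1],x[0]]); return np.r_[A-r*x+s*n,z]
    return dict(boom=P(p[2],.36,0,0),lens=P(p[2],.36,0,.09),zero=P(p[4],.36,0,0),board=P(p[3],.36,0,.025),scope_head=P(p[2],.36,0,.23),bumper_left=P(p[2],.36,.08,.18),bumper_right=P(p[2],.36,-.08,.18))
def fit(obs,p0=(.815,.02,-.43,.19,0)):
    def f(p):
        q=pts(p); return np.concatenate([np.sqrt(w)*(proj(c,q[k])[0]-uv) for c,k,uv,w in obs])
    return least_squares(f,p0,loss="soft_l1",f_scale=1.5)
def look(n=2):
    obs=[]
    for _ in range(n):
        for s in ("side","top"):
            c=cam(s)
            for k in pts(np.zeros(5)):
                r=place_of(s,k)
                if r and r[0]["confidence"]>.4: obs.append((c,k,r[0]["centre"],r[0]["confidence"]))
    return obs
if __name__=="__main__":
    obs=look(1); r=fit(obs); print(np.round(r.x,4)); q=pts(r.x)
    for c,k,uv,w in obs: print(k,np.round(proj(c,q[k])[0]-uv,1))
    for k in q: print(k,np.round(q[k],4))
    print(get_obs()["t"],get_obs()["q"])
E
python3 fit.py
```

```text
[ 0.8112  0.0301 -0.403   0.224   0.0286]
lens [68.4  0.5]
zero [ 2.8 -1.4]
board [-0.2  2.2]
scope_head [-0.2 -1. ]
bumper_left [ 0.1 -3.2]
bumper_right [-0.7  1.4]
boom [-0.6  0.7]
zero [3.6 0.7]
board [-0.2  3.9]
scope_head [-13.6 -13.6]
bumper_left [ 2.4 -2.1]
bumper_right [ 1.7 -1.1]
boom [0.48   0.1712 0.    ]
lens [0.48   0.1712 0.09  ]
zero [0.4513 0.0198 0.    ]
board [ 0.4602 -0.0499  0.025 ]
scope_head [0.48   0.1712 0.23  ]
bumper_left [0.5114 0.2448 0.18  ]
bumper_right [0.4486 0.0977 0.18  ]
1.9 [ 1.23989944  0.47696011  0.0224091   1.55542514 -0.01152027  1.10927661
 -0.08311137]
```

Call:
carry_out:
  rows: "50 30 20 5;50 40 20 5;50 50 20 5;50 60 10 5;50 60 0 5;45 60 0 5;30 60 0 5;20 60 0 5;0 60 0 5;0 60 0 5"
  claw: 0

```text
t: 3.15
eef_pos: [0.4532, -0.1656, 0.295]
tool_rot: [0.0, 0.853, 0.522, 0.0]
contact_force: [0.6, 0.4, -0.1]
gripper_width: 0.001
grasp_force: 0.0
```

Call:
carry_out:
  rows: "10 46 0 0;10 46 0 0;10 46 0 0;10 46 0 0;10 46 0 0;10 46 0 0;10 46 0 0;5 46 0 0;5 46 0 0;0 42 0 0"

```text
t: 4.4
eef_pos: [0.5334, 0.2898, 0.2949]
tool_rot: [-0.0, 0.854, 0.521, 0.0]
contact_force: [-0.0, -0.6, 0.9]
gripper_width: -0.002
grasp_force: 0.0
```

Call:
carry_out:
  rows: "0 0 -32 0;0 0 -32 0;0 0 -32 0;0 0 -29 0;-4 -9 0 0;-4 -9 0 0;-1.2 -2.9 0 0;-1.2 -2.9 0 0;-1.2 -2.9 0 0;-1.2 -2.9 0 0"

```text
t: 5.65
eef_pos: [0.5204, 0.2587, 0.1701]
tool_rot: [-0.0, 0.854, 0.521, 0.0]
contact_force: [0.1, 0.0, 0.2]
gripper_width: -0.001
grasp_force: 0.0
```

Call:
carry_out:
  rows: "-1.2 -2.9 0 0;-1.2 -2.9 0 0;-1.2 -2.9 0 0;-1.2 -2.9 0 0"

```text
t: 6.15
eef_pos: [0.5154, 0.2471, 0.1699]
tool_rot: [-0.0, 0.854, 0.521, 0.0]
contact_force: [-0.2, 1.3, 0.1]
gripper_width: -0.002
grasp_force: 0.2
```

Call:
carry_out:
  rows: "-1.2 -2.9 0 0;-1.2 -2.9 0 0;-1.2 -2.9 0 0"

```text
t: 6.52
eef_pos: [0.5119, 0.238, 0.1699]
tool_rot: [0.0, 0.854, 0.521, -0.0]
contact_force: [-0.3, 0.1, 0.7]
gripper_width: 0.002
grasp_force: 0.0
```

Call:
carry_out:
  rows: "0 4 55 0;0 0 55 0;-3 -53 0 5;-3 -53 0 5;-3 -53 0 5;-3 -53 0 5;-3 -53 0 5;-3 -53 0 5;-3 -53 0 5;-3 -53 0 5"

```text
t: 7.78
eef_pos: [0.4875, -0.1835, 0.2801]
tool_rot: [0.0, 0.623, 0.782, -0.0]
contact_force: [-0.0, 0.9, -0.0]
gripper_width: 0.005
grasp_force: 0.0
```

```bash
cat > trk.py <<'E'
from fit import *
import sys
AX=np.array([.8112,.0301])
def yaw1():
    "boom yaw from one side + top picture, axis fixed"
    ob=[];t=get_obs()["t"]
    for s in sys.argv[1:] or ["side"]:
        c=cam(s)
        for k in ("scope_head","bumper_left","bumper_right"):
            r=place_of(s,k)
            if r and r[0]["confidence"]>.4: ob.append((c,k,r[0]["centre"],r[0]["confidence"]))
        last=c
    f=lambda y:np.concatenate([w*(proj(c,pts([*AX,y[0],0,0])[k])[0]-uv) for c,k,uv,w in ob])
    y=least_squares(f,[0.],loss="soft_l1",f_scale=1.5).x[0]
    return t,y,len(ob),last
if __name__=="__main__":
    t,y,n,c=yaw1(); print(round(t,3),round(y,4),n); cv2.imwrite(f"pics/f{t:.2f}.png",c["img"])
    np.savez(f"f{t:.2f}.npz",img=c["img"]); print(get_obs()["t"],get_obs()["eef_pos"])
E
python3 trk.py
```

```text
7.775 -0.1787 3
7.975 [ 0.48754522 -0.18262435  0.27968802]
```

Call:
carry_out:
  rows: "0 0 -37 0;0 0 -37 0;0 0 -36 0"

```text
t: 8.35
eef_pos: [0.4883, -0.1798, 0.1692]
tool_rot: [0.0, 0.623, 0.782, 0.0]
contact_force: [0.6, -0.3, -0.2]
gripper_width: 0.0
grasp_force: 0.0
```

```bash
python3 trk.py
```

```text
8.35 -0.1128 2
8.55 [ 0.48835196 -0.18026008  0.17043329]
```

Call:
carry_out:
  rows: "0 0 0 0;0 0 0 0;0 0 0 0;0 0 0 0;0 0 0 0"

```text
t: 9.18
eef_pos: [0.488, -0.1817, 0.17]
tool_rot: [0.0, 0.624, 0.781, 0.0]
contact_force: [-0.1, -0.2, -0.3]
gripper_width: -0.001
grasp_force: 0.0
```

```bash
python3 trk.py side top
cat > pl.py <<'E'
import numpy as np
A=np.array([.8112,.0301])
def P(y,s,r=.36): x=np.array([np.cos(y),np.sin(y)]);return A-r*x+s*np.array([-x[1],x[0]])
for y in (.15,.175,.2,.224,.25,.3): print(y,np.round(P(y,-.091),4), np.round([-(-np.sin(y)),-np.cos(y)],3))
E
python3 pl.py
```

```text
9.175 -0.0006 6
9.575 [ 0.48796439 -0.18157722  0.16984266]
0.15 [ 0.4688 -0.1137] [ 0.149 -0.989]
0.175 [ 0.4725 -0.1222] [ 0.174 -0.985]
0.2 [ 0.4765 -0.1306] [ 0.199 -0.98 ]
0.224 [ 0.4804 -0.1386] [ 0.222 -0.975]
0.25 [ 0.4849 -0.1471] [ 0.247 -0.969]
0.3 [ 0.4942 -0.1632] [ 0.296 -0.955]
```

```bash
python3 trk.py
python3 - <<'E'
# registration: rotate in rectified plane z=.23 about axis, dense search between saved side frames
from h import *
import glob
c=np.load  # noqa
E
ls f*.npz
```

```text
9.575 0.0464 3
9.775 [ 0.48794968 -0.18160726  0.16987714]
f7.78.npz
f8.35.npz
f9.18.npz
f9.57.npz
```

```bash
cat > reg.py <<'E'
from h import *
import glob,sys
A=np.array([.8112,.0301])
def pol(img,c):
    th=np.arange(-.7,.6,.002); r=np.arange(.25,.41,.004)
    T,R=np.meshgrid(th,r); P=np.stack([A[0]-R*np.cos(T),A[1]-R*np.sin(T),.23+0*T],-1).reshape(-1,3)
    m=proj(c,P).astype(np.float32).reshape(*T.shape,2)
    im=img.astype(np.float32); b,g,rr=cv2.split(im); f=cv2.GaussianBlur(((b+g)/2-rr),(3,3),0)  # teal-ness
    return th,cv2.remap(f,m[...,0],m[...,1],cv2.INTER_LINEAR)
def shift(a,b,g):
    def res(s):
        M=np.float32([[1,0,s],[0,1,0]]); w=cv2.warpAffine(a,M,(a.shape[1],a.shape[0]),borderMode=cv2.BORDER_REPLICATE)
        return np.mean(np.clip(np.abs(w-b),0,60))
    s=np.arange(g-30,g+30.1,1); i=s[np.argmin([res(v) for v in s])]
    s=np.arange(i-2,i+2.01,.05); v=[res(x) for x in s]; return s[np.argmin(v)],min(v)
if __name__=="__main__":
    t=get_obs()["t"];c=cam("side"); np.savez(f"f{t:.3f}.npz",img=c["img"])
    F=[(float(x),) for x in sys.argv[1:]]
    cur=pol(c["img"],c)[1]
    for x in sys.argv[1:]:
        tt,name,y0=x.split(","); a=pol(np.load(name)["img"],c)[1]
        s,v=shift(a,cur,.118*(t-float(tt))/.002 if y0=="m" else 0); print(tt,t,"dyaw",round(s*.002,4),"rate",round(s*.002/(t-float(tt)),4),"res",round(v,1))
    print(get_obs()["t"])
E
python3 reg.py 7.775,f7.78.npz,m 8.35,f8.35.npz,m 9.575,f9.57.npz,m
```

```text
Traceback (most recent call last):
  File "reg.py", line 18, in <module>
    F=[(float(x),) for x in sys.argv[1:]]
        ~~~~~^^^
ValueError: could not convert string to float: '7.775,f7.78.npz,m'
```

```bash
sed -i '/F=\[(float/d' reg.py; python3 reg.py 7.775,f7.78.npz,m 8.35,f8.35.npz,m 9.575,f9.57.npz,m
```

```text
7.775 9.825 dyaw 0.2488 rate 0.1214 res 8.6
8.35 9.825 dyaw 0.1762 rate 0.1195 res 8.3
9.575 9.825 dyaw 0.0288 rate 0.1152 res 4.0
9.875
```

Call:
carry_out:
  rows: "-4.4 20 0 0;-4.5 20 0 0;-4.5 20 0 0;0 0 0 0;0 0 0 0;0.47 -2.3 0 0;0.47 -2.3 0 0;0.47 -2.3 0 0;0.47 -2.3 0 0;0.47 -2.3 0 0"

```text
t: 11.12
eef_pos: [0.477, -0.1334, 0.1699]
tool_rot: [-0.0, 0.624, 0.781, 0.0]
contact_force: [0.7, -0.3, -0.7]
gripper_width: -0.001
grasp_force: 0.1
```

Call:
carry_out:
  rows: "0.47 -2.3 0 0;0.47 -2.3 0 0;0.47 -2.3 0 0;0.47 -2.3 0 0;0.47 -2.3 0 0"

```text
t: 11.75
eef_pos: [0.4793, -0.1447, 0.1699]
tool_rot: [-0.0, 0.624, 0.781, -0.0]
contact_force: [1.0, 0.2, 0.9]
gripper_width: -0.001
grasp_force: 0.0
```

Call:
carry_out:
  rows: "0.47 -2.3 0 0;0.47 -2.3 0 0;1 -5 0 0;1 -10 0 0"

```text
t: 12.25
eef_pos: [0.4823, -0.1645, 0.1699]
tool_rot: [0.0, 0.624, 0.782, 0.0]
contact_force: [-0.7, -0.3, 0.0]
gripper_width: 0.003
grasp_force: 0.0
```

```bash
python3 reg.py 9.575,f9.57.npz,x; python3 trk.py side
```

```text
9.575 12.25 dyaw 0.0001 rate 0.0 res 21.3
12.3
12.3 0.2276 3
12.5 [ 0.48215554 -0.16423324  0.16983263]
```

```bash
ls f12*; python3 reg.py 12.25,f12.250.npz,x; cp pics/f12.30.png pics/v3.png
```

```text
f12.250.npz
f12.30.npz
12.25 12.5 dyaw 0.0 rate 0.0 res 0.4
12.55
```

View pics/v3.png

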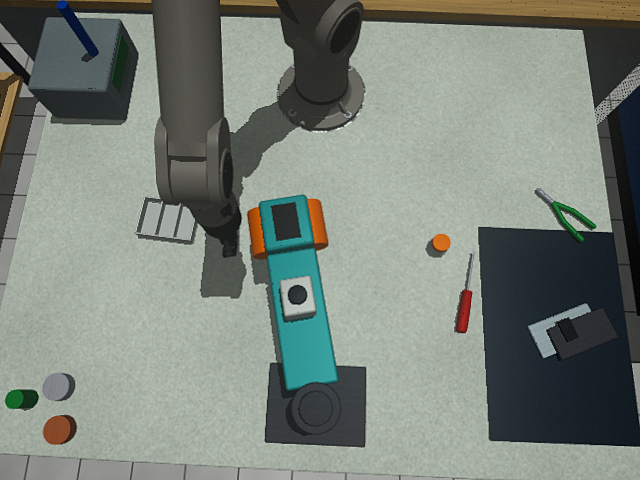

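```bash
cat > m.py <<'E'
from h import *
from trk import pts
side,top=cam("side"),cam("top"); cv2.imwrite("pics/top_now.png",top["img"])
S={"side":side,"top":top}; 
def poly(c,m,z):  # polygon mask -> world points on plane z: minAreaRect
    k=max(cv2.findContours(m.astype(np.uint8),cv2.RETR_EXTERNAL,cv2.CHAIN_APPROX_NONE)[0],key=cv2.contourArea)[:,0]
    W=np.array([at_z(c,p,z)[:2] for p in k.astype(float)],np.float32)*1000
    return cv2.minAreaRect(W),len(k)
for n,c in S.items():
    i0=cv2.imread(f"pics/{n}0.png"); h=cv2.cvtColor(i0,cv2.COLOR_BGR2HSV)
    x,y=(int(v) for v in proj(c,[.46,-.05,.025])[0]); w=np.zeros((480,640),bool); w[y-45:y+45,x-45:x+45]=1
    g=w&(h[...,0]>35)&(h[...,0]<95)&(h[...,1]>90)
    o=w&(h[...,0]<20)&(h[...,1]>120)
    if n=="side": o[:, x+35:]=0
    else: o[:,:x-28]=0
    m=cv2.morphologyEx((g|o).astype(np.uint8),cv2.MORPH_CLOSE,np.ones((9,9)))
    print(n,"board+mat",poly(c,m,.025)); 
    h=cv2.cvtColor(c["img"],cv2.COLOR_BGR2HSV); 
    x,y=(int(v) for v in proj(c,[.46,-.05,.23])[0]); w[:]=0; w[y-70:y+70,x-70:x+70]=1
    for k in ("scope_head","bumper_left","bumper_right"):
        r=place_of(n,k)
        if r: 
            z=.23 if k=="scope_head" else .18; print(n,k,round(r[0]["confidence"],2),np.round(at_z(c,r[0]["centre"],z)*1000,1))
    d=w&(h[...,2]<70); d=cv2.morphologyEx(d.astype(np.uint8),cv2.MORPH_OPEN,np.ones((5,5)))
    l,_,st,ce=cv2.connectedComponentsWithStats(d)
    for a in range(1,l): print(n,"dark",st[a][4],np.round(ce[a]),np.round(at_z(c,ce[a],.23)*1000,1))
    for p in [pts([.8112,.0301,.2276,0,0])[k] for k in("scope_head","bumper_left","bumper_right")]: print(np.round(p*1000,1),np.round(proj(c,p)[0]))
print(get_obs()["t"])
E
python3 m.py
```

```text
side board+mat (((459.2457275390625, -54.342376708984375), (146.41940307617188, 103.14604949951172), 12.503000259399414), 197)
side scope_head 0.59 [457.3 -54.3 230. ]
side bumper_left 0.87 [440.5  21.4 180. ]
side bumper_right 0.76 [ 472.8 -133.7  180. ]
side dark 1738 [229. 211.] [ 439.7 -170.1  230. ]
side dark 844 [285. 221.] [456.1 -53.9 230. ]
side dark 69 [297. 289.] [592.7 -23.4 230. ]
[460.5 -51.1 230. ] [287. 223.]
[442.4  26.8 180. ] [325. 224.]
[ 478.5 -129.1  180. ] [250. 237.]
top board+mat (((456.51544189453125, -51.55644989013672), (145.15518188476562, 104.027099609375), 12.496243476867676), 172)
top scope_head 0.62 [454.4 -51.  230. ]
top bumper_left 0.74 [433.9  25.2 180. ]
top bumper_right 0.94 [ 483.9 -127.7  180. ]
top dark 113 [334. 166.] [624.4 -18.7 230. ]
top dark 1073 [398. 238.] [ 447.4 -171.   230. ]
top dark 642 [347. 233.] [457.9 -51.4 230. ]
top dark 122 [352. 263.] [386.2 -62.1 230. ]
top dark 35 [336. 262.] [389.4 -24.9 230. ]
top dark 47 [355. 274.] [362.6 -69.2 230. ]
top dark 25 [338. 277.] [354.3 -29.6 230. ]
top dark 25 [344. 276.] [356.7 -43.5 230. ]
[460.5 -51.1 230. ] [347. 232.]
[442.4  26.8 180. ] [314. 243.]
[ 478.5 -129.1  180. ] [378. 229.]
12.95
```

View pics/top_now.png

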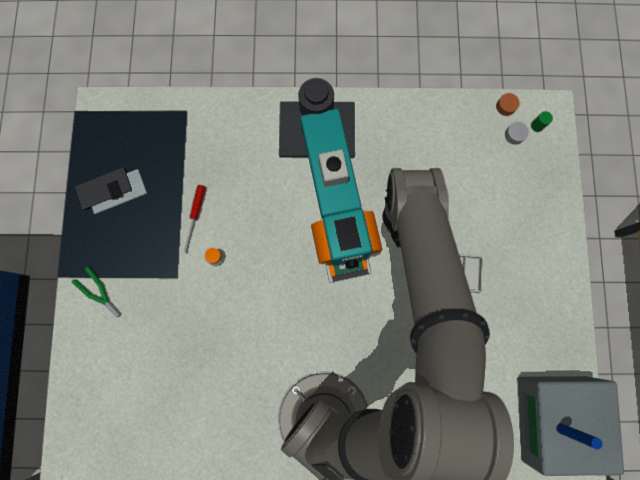

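The head sits within about 1–2 mm of the board centre in both views: side y −54 against −54, top y −51 against −52. I'll back the arm off and check for drift.

Call:
carry_out:
  rows: "3 -15 0 0;4 -30 0 0;4 -40 20 0;0 -30 30 0;0 0 0 0;0 0 0 0;0 0 0 0;0 0 0 0;0 0 0 0;0 0 0 0"

```text
t: 14.2
eef_pos: [0.4932, -0.279, 0.2198]
tool_rot: [-0.0, 0.624, 0.781, 0.0]
contact_force: [-0.9, 1.3, 0.2]
gripper_width: -0.004
grasp_force: 0.0
```

Call:
carry_out:
  rows: "0 0 0 0;0 0 0 0;0 0 0 0;0 0 0 0;0 0 0 0;0 0 0 0;0 0 0 0;0 0 0 0;0 0 0 0;0 0 0 0"

```text
t: 15.45
eef_pos: [0.4932, -0.2792, 0.2199]
tool_rot: [0.0, 0.624, 0.781, 0.0]
contact_force: [-0.7, 0.2, -0.4]
gripper_width: -0.001
grasp_force: 0.0
```

```bash
python3 reg.py 12.25,f12.250.npz,x 12.5,f12.500.npz,x
```

```text
12.25 15.45 dyaw 0.0 rate 0.0 res 0.7
12.5 15.45 dyaw 0.0 rate 0.0 res 0.7
15.5
```

```bash
python3 -c "
from station import *
print(hand_in())"
```

```text
the job is handed in; nothing more can be done
None
```

I swung the microscope with one push on the left bumper and stopped it with the right; the lens is within about 2 mm of the board's centre, no drift showed in the 3 s to the last picture, and I handed the job in at about 15.5 s of the 43 s (no verdict was returned).

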